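Clamp a small bottle in a crank vise with a folding handle

TASK

Clamp the small brown bottle from the front edge of the worktop in the bench vise beside the sink. First stand it upright in the open vise, close to the V-shaped jaw, and let go of it; then swing the folded crank handle on the handwheel up until it stands straight, push the latch bolt's tab in towards the handle until it is fully home (this locks the handle and frees the wheel), and crank the wheel clockwise until the sprung pad, pressing on the bottle, has sunk about 8 mm, most of the way, into its jaw. Let go, leaving the bottle clamped upright in the V with the handle still up and latched, and the other bottles, jars and stoppers where they stand.

Things in the scene. Friction and masses are not known exactly. Their poses are not given: they have to be found in the camera images.
- bottle_center (a point): centre (half-way up) of the loose small brown screw-cap bottle with a white cap, 40 mm diameter, 78 mm tall, 0.07 kg; grip it round the body, which can be held as a 40 mm cylinder up to 70 mm above its foot. Its z axis is the bottle's axis. It stands on the front strip of the worktop among the larger brown bottle and the jar, in any order
- vise: grey bench vise, fixed to the worktop, its place and yaw (+-0.25 rad) vary. Origin on the worktop under the handwheel's axis; z up, x away from the robot at yaw 0, y towards the jaws. Base plate 8 mm thick, x -60..60, y -84..168 mm. The V-shaped fixed jaw at the +y end (x -48..48, top 42 mm high) opens to -y; the sprung pad comes towards it along +y
- seat (a point): fixed point of the vise: where the bottle's centre is when clamped in the V: vise frame (0, 129, 47) mm. The bottle stands on the 8 mm base plate, its foot at z = 8 mm. With the vise open there are 28 mm of room between the bottle sitting there and the pad
- crank (a joint): folding crank handle's angle: 0 = folded flat, pointing over the hub; 1.571 = standing straight up (its stop). It has friction (about 0.08 N m) and stays where it is left; it starts between 0 and 0.2. While the latch bolt is home it is locked upright (with about 0.1 rad of play)
- crank_pivot (a point): the handle's hinge, on the wheel 45 mm from the wheel's axis, 78 mm above the worktop; at the start it is at (-45, 0, 78) mm in the vise frame, the hinge line along the vise's y, and the handle swings in the vise's x-z plane (up and towards the robot)
- grip_mid (a point): middle of the handle's black round grip, 44 mm from the hinge; grip 18 mm diameter, 16 to 72 mm from the hinge. Folded it lies 69 to 87 mm above the worktop along +x of the vise, over the hub, tip 27 mm beyond the wheel's axis; upright its top is 150 mm above the worktop. It spins freely on its spindle, so a gripper can keep its heading while cranking
- bolt (a joint): latch bolt's travel: 0 = out, its tail in the keeper fork, the wheel locked; 0.016 = fully home, handle locked up and wheel free. It can go home only while the handle stands upright or within about 0.5 rad of it (its round nose then draws it straight); friction about 1.5 N, no spring, stays where it is left
- tab (a point): middle of the upright thumb tab on the latch bolt: tab 6 mm thick (radially), 18 mm wide, 79 to 103 mm above the worktop, this point at 95 mm. With the bolt out it is 81 mm from the wheel's axis, at (-81, 0, 95) mm in the vise frame, on the robot's side of the wheel; push it 16 mm towards the wheel's axis (+x of the vise)
- wheel (a joint): handwheel angle, 0 at the start, grows clockwise seen from above, stop at 10.2 rad. It closes the pad by 24 mm a turn; friction about 0.1 N m, self-locking, stays where it is left. The pad meets a bottle sitting in the V at about 7.3 rad; about 9.4 rad sinks the pad 8 mm
- pad (a joint): how far the sprung pad is pushed back into its jaw: 0 = free, 0.012 = bottomed; 600 N/m
- pad_face (a point): centre of the sprung pad's face, vise frame (0, 81, 24) mm with the vise open; it moves along +y of the vise as the wheel is cranked. Pad 46 mm wide, 22 mm high, its top 35 mm above the worktop
- big_bottle: bystander: larger brown bottle with a black cap, 66 mm diameter, 138 mm tall; origin at its foot
- jar: bystander: clear jar with a broad screw lid, 59 mm diameter, 65 mm tall; origin at its foot
- stopper: bystander: dark rubber stopper, 33 mm diameter, 27 mm tall, on the worktop near the wheel; origin at its foot
- axis (a point): point on the handwheel's vertical axis, vise frame (0, 0, 78) mm. Wheel 154 mm diameter, rim and spokes 48 to 58 mm high, hub (44 mm diameter) top 64 mm high. A fixed keeper fork stands in front of the wheel at vise x -105..-87, y -15..15 mm, 82 mm high

How it is judged (in metres and radians):
On the way, in this order (a step that is already met when the one before it is completed fails the run):
1. the small bottle stands upright in the open vise near the V (its centre within 25 mm of the seat), let go of (horizontal distance between bottle_center and seat below 0.025 m and z of bottle_center in the frame of seat below 0.006 m and angle between bottle_center's own z axis and vertical below 0.12 rad and contact force between the fingers and anything else below 0.2 N and value of joint crank below 0.5 rad), for 0.2 s.
2. the crank handle has been swung up (near enough upright for the latch) (value of joint crank above 1 rad), for 0.1 s.
3. the latch bolt is home with the handle up (value of joint bolt above 0.012 m and value of joint crank above 1.3 rad), for 0.1 s.
4. the wheel has been cranked until the pad presses on the bottle (horizontal distance between bottle_center and seat below 0.008 m and z of bottle_center in the frame of seat below 0.006 m and angle between bottle_center's own z axis and vertical below 0.12 rad and value of joint wheel above 7 rad and value of joint pad above 0.004 m), for 0.1 s.
At the end, for the whole second after the job is handed in: The small brown bottle stands upright (within 0.12 rad) on the vise's base plate in the V (centre within 8 mm of the seat horizontally), the pad pressed back at least 4 mm by it, the handle up (over 1.3 rad) with the latch bolt home (over 12 mm), the wheel at rest (all of step 3 and all of step 4 and velocity of joint wheel between -0.1 and 0.1 rad/s); the robot touches nothing.
It fails at once if a bystander bottle, jar or stopper is moved more than 40 mm (distance of any of big_bottle, jar, stopper from where it was at the start of the episode above 0.04 m).
It fails at once if the small bottle is tipped over (angle between bottle_center's own z axis and vertical above 0.8 rad).
It also fails if it takes over 72 s, if anything falls off the work surface, if the arm or the gripper's body presses on something with over 40 N, if the wrist force passes 120 N, or if a joint passes its speed limit or range.

ROBOT

A 6-joint arm with a two-finger parallel gripper is mounted at the origin on a cart in front of the work surface, level with it; the furniture and walls round the work are solid. World frame = base frame: x ahead of the robot, y to its left, z up, the work surface at z = 0. Lengths are in mm, angles in rad, forces in N, time in s.
With the tool pointing down it reaches from about 275 to 750 mm from the base axis. Payload 10.2 kg.
Tool frame: the origin (TCP) lies at the very end of the fingers, on their centre line; the grasp point (between the pads) lies 19 mm behind it; z points along the fingers, y is the direction in which the jaws open and shut (so a half turn about z gives the same grasp; the last joint's range is limited). The gripper opens to 85 mm and grips with 20 to 120 N. Pads are 22 mm wide; open, the fingers measure 114 mm over their backs; the gripper's body (76 mm by 85 mm) begins 54 mm behind the grasp point. The pads swing forward as they close: fully open they stand 13 mm farther back than shut.
Start: joints at [-1.393, 0.313, 1.498, -0, 1.331, -0.223], TCP at [204.819, -483.405, 231.294] pointing down, gripper open.
Joint ranges: [-2.94, 2.94], [-0.97, 2.17], [0.19, 2.56], [-1.23, 4.37], [0.02, 3.11], [-2.88, 2.88]. Speed limits (rad/s): [2.39, 2.39, 3.01, 3.14, 3.14, 3.14].

INTERFACE

Orientations are given as a unit quaternion [x, y, z, w].
In Python, from workcell import r gives the robot as it stands.
- The arm moves only by the shell command python3 -m jog 'ROWS' [FORCE]. ROWS is JSON, a list of rows, each a list of 5 numbers: the shift along the tool's x, y, z in cm, then the turn about the tool's z in rad, then the closure, from 0 (fully open) to 1 (shut). In form: [[x, y, z, spin, hand], ...]. A call has 1 to 5 rows; each row shifts and turns the commanded pose from where the row before left it, along the tool's axes as they then stand; what a row does not reach is not made up. A row lasts 1/12 s, in which the tool goes at most 41.7 mm and 7.16 degrees, less where a joint would pass 70% of its speed; a pose out of reach is approached as far as the arm can. A call with a gripper value outside its range is refused whole. The fingers move at their own pace and stop on an object; FORCE is the grip in N (left out, the last holds). Time passes only in rows, so rows that do not move let the fingers close. It gives the time, the measured TCP pose, the force and the opening at its end, in the units of the state.
- r.get_state(): the state, without advancing time (a new reading comes with each control period).
- r.capture(name): name is "scene" or "top" or "wrist"; returns the picture (420x560x3 uint8, red, green, blue); there is no depth.
- r.camera_params(name): a dict with "vertical_fov" (degrees; the focal length in pixels is half the picture's height over the tangent of half this angle, whatever the lens; pixels are square), "cx", "cy" (the principal point, pixels), "extrinsics" (4x4, takes a point from world to camera coordinates). Camera axes: x right, y down, z forward; pixel columns grow to the right and rows downward; lengths in mm; the calibration is good to about 2 mm. A picture is of the moment at which its call begins: read the wrist's pose just before it. camera_params takes no time and is no camera call; for the wrist camera it gives the pose at the moment of the call.
- r.sign_off(): hands the job in, once; it reports no verdict.
The state is a dict: "time": time; "q": joint angles; "dq": joint speeds; "tau": joint torques, N m; "position": TCP position; "tcp_rot": TCP orientation; "contact_force": force on the tool from outside, world axes, zero at the start; "moment": the same for the moment, N m; "finger_gap": finger opening in mm.
Only numpy, scipy, OpenCV 4.12 (cv2) and the standard library are available. Lean on these libraries where they do the work, as an engineer would, in place of code of your own. Each camera call takes 0.05 s, during which the arm holds its last target.

## Working session

There is one attempt and no reset: what is moved stays moved. The work goes in short steps, Python scripts to look and compute and a shell command to move; the robot and the scene stay as the last step left them, time stands still between calls to the robot, and variables do not carry over. Pictures are saved under pics/ and viewed, and the job is handed in when it is done.

```bash
ls; mkdir -p pics; python3 - <<'E'
from workcell import r
import cv2
print(r.get_state())
for n in("scene","top","wrist"):
    p=r.camera_params(n);print(n,p)
    cv2.imwrite(f"pics/{n}0.png",r.capture(n)[:,:,::-1])
E
```

```text
pics
{'time': 0.0, 'q': array([-1.39341978e+00,  3.13416307e-01,  1.49842425e+00,  1.12884124e-05,
        1.33100133e+00, -2.23363668e-01]), 'dq': array([-0.00091689,  0.00147647, -0.00054041, -0.00111175, -0.00183963,
       -0.0015377 ]), 'tau': array([-1.46029820e-04, -4.12270439e+01, -2.59750539e+01, -2.10010658e-04,
        4.05346524e-03, -2.24510688e-05]), 'position': array([ 204.76577155, -483.14657053,  230.75714841]), 'tcp_rot': array([ 9.79993058e-01,  1.99030691e-01,  1.98413234e-05, -6.24325870e-04]), 'contact_force': array([ 0.74438532, -0.50756355,  0.40125931]), 'moment': array([ 0.01842656,  0.01187907, -0.00919388]), 'finger_gap': 85.11277360621996}
scene {'vertical_fov': 46.64586134332476, 'cx': 283.85450483091256, 'cy': 204.9345541712558, 'extrinsics': array([[ 5.54958583e-01, -8.31877975e-01, -8.20158036e-05,
        -2.44512971e+02],
       [-3.37735609e-01, -2.25218514e-01, -9.13898944e-01,
         2.53780948e+02],
       [ 7.60233931e-01,  5.07203762e-01, -4.05941762e-01,
         7.36951092e+02],
       [ 0.00000000e+00,  0.00000000e+00,  0.00000000e+00,
  
[... 220 characters left out ...]
   [-9.84685985e-01, -2.41555431e-02, -1.72655785e-01,
         4.82092477e+02],
       [ 1.72665828e-01,  1.68510634e-03, -9.84979021e-01,
         1.01535166e+03],
       [ 0.00000000e+00,  0.00000000e+00,  0.00000000e+00,
         1.00000000e+00]])}
wrist {'vertical_fov': 59.1951870231217, 'cx': 284.0987802727376, 'cy': 209.68865666228362, 'extrinsics': array([[ 3.90155627e-01, -9.20748507e-01, -8.79463708e-04,
        -5.24219787e+02],
       [-8.80681166e-01, -3.73455956e-01,  2.91429808e-01,
        -3.78995168e+01],
       [-2.68662001e-01, -1.12928452e-01, -9.56591811e-01,
         3.80290116e+02],
       [ 0.00000000e+00,  0.00000000e+00,  0.00000000e+00,
         1.00000000e+00]])}
```

View pics/top0.png

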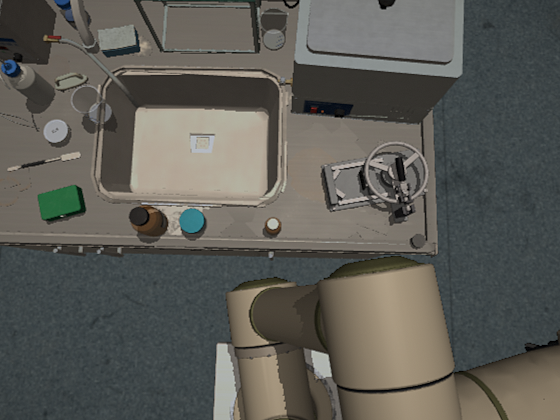

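View pics/scene0.png

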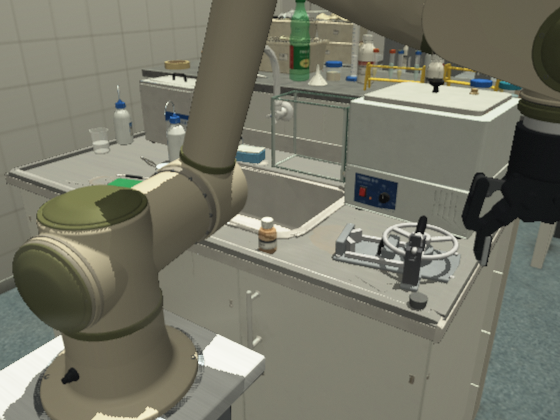

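```bash
cat > h.py <<'E'
import numpy as np, cv2
def K(p): 
    f=210/np.tan(np.radians(p["vertical_fov"]/2)); return f
def unproj(p,u,v,z):
    f=K(p);E=np.array(p["extrinsics"]);R=E[:3,:3];t=E[:3,3]
    d=R.T@np.array([(u-p["cx"])/f,(v-p["cy"])/f,1]);c=-R.T@t
    return c+d*(z-c[2])/d[2]
def proj(p,P):
    f=K(p);E=np.array(p["extrinsics"]);q=E[:3,:3]@np.array(P,float)+E[:3,3]
    return np.array([p["cx"]+f*q[0]/q[2],p["cy"]+f*q[1]/q[2]])
E
python3 - <<'E'
import cv2
a=cv2.imread("pics/top0.png")
cv2.imwrite("pics/t1.png",cv2.resize(a[130:260,310:445],None,fx=4.4,fy=4.4,interpolation=cv2.INTER_CUBIC))
cv2.imwrite("pics/t2.png",cv2.resize(a[195:265,120:300],None,fx=4.4,fy=4.4,interpolation=cv2.INTER_CUBIC))
b=cv2.imread("pics/scene0.png")
cv2.imwrite("pics/s1.png",cv2.resize(b[200:320,240:470],None,fx=3.4,fy=3.4,interpolation=cv2.INTER_CUBIC))
E
```

```text
(no output)
```

View pics/t1.png

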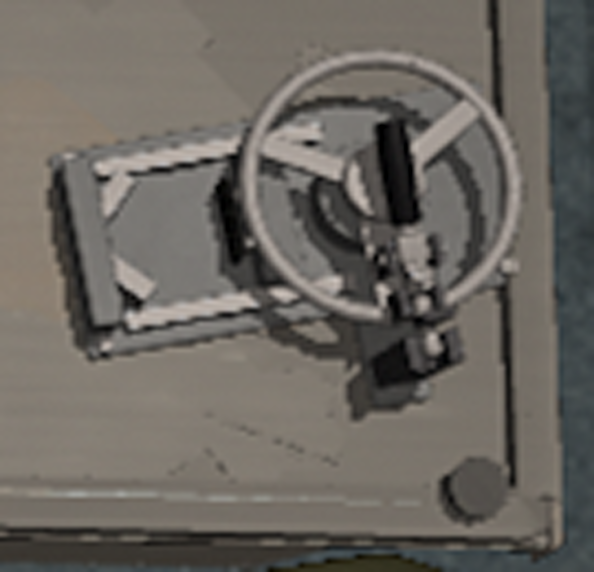

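View pics/t2.png

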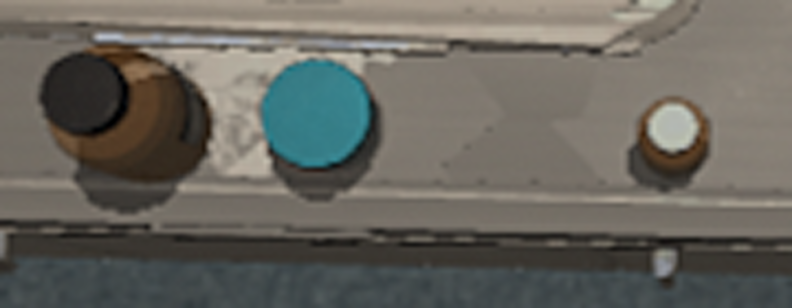

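View pics/s1.png

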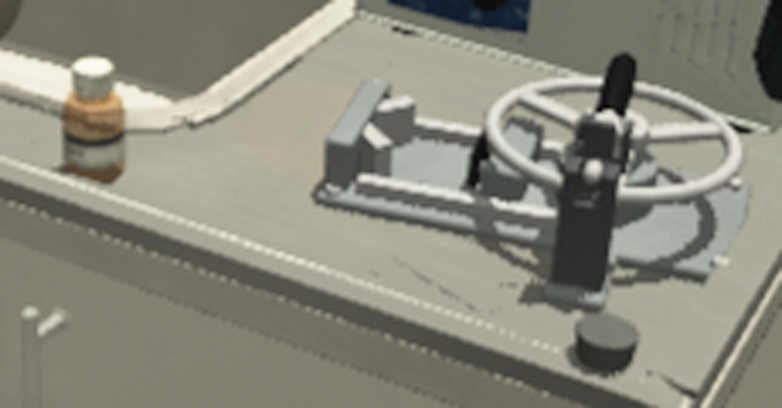

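View pics/wrist0.png

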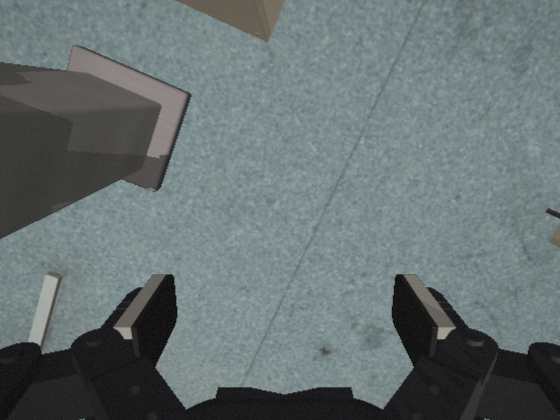

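```bash
cat > fit.py <<'E'
from workcell import r
from h import *
from scipy.optimize import least_squares
p=r.camera_params("top")
c=lambda X,Y:(310+X/4.4,130+Y/4.4)
# (vise pt, pix)
obs=[((0,0,55),c(383,187)),((-48,168,42),c(92,326)),((48,168,42),c(60,162)),((-60,168,8),c(97,357)),((60,168,8),c(52,157))]
def T(s,P):
    x,y,a=s;P=np.array(P,float);ca,sa=np.cos(a),np.sin(a)
    return np.array([x+ca*P[0]-sa*P[1],y+sa*P[0]+ca*P[1],P[2]])
f=lambda s:np.concatenate([proj(p,T(s,P))-np.array(q) for P,q in obs])
if __name__=="__main__":
    s=least_squares(f,[500,-250,0]).x
    print(s,f(s).round(2))
    for n,P in dict(seat=(0,129,47),tab=(-81,0,95),pivot=(-45,0,78),grip=(0,0,78)).items(): print(n,T(s,P),(proj(p,T(s,P))-[310,130])*4.4)
    q=lambda X,Y:(120+X/4.4,195+Y/4.4)
    print("cap",unproj(p,*q(672,127),78), "shoulder", unproj(p,*q(674,139),60))
    print("jar",unproj(p,*q(316,112),65),"big",unproj(p,*q(83,92),138),"stop",unproj(p,*c(478,489),27))
    ps=r.camera_params("scene")
    img=cv2.imread("pics/scene0.png")
    print('cap scene',unproj(ps,240+95/3.4,200+66/3.4,78))
    big=cv2.resize(img[200:320,240:470],None,fx=3.4,fy=3.4,interpolation=cv2.INTER_CUBIC)
    B=np.array
    for P in [(0,0,64),(-48,168,42),(48,168,42),(-60,168,8),(-81,0,95),(-45,0,78),(0,129,8),(-105,-15,82),(-105,15,82),(27,0,78)]:
        u=(proj(ps,T(s,P))-[240,200])*3.4
        cv2.circle(big,tuple(int(k) for k in u),3,(0,0,255),-1)
    cv2.imwrite("pics/s2.png",big)
E
python3 fit.py
```

```text
[ 5.59209332e+02 -2.62971939e+02  2.01309028e-01] [ 0.3  -0.36  0.73  0.68  0.23 -0.52 -1.07  0.69 -0.23 -0.54]
seat [ 533.41551191 -136.57700699   47.        ] [149.25669793 229.46199115]
tab [ 479.84507245 -279.16805866   95.        ] [439.5336858  317.45576417]
pivot [ 515.11807674 -271.96978326   78.        ] [414.69712342 256.79009734]
grip [ 559.20933209 -262.97193901   78.        ] [395.72408081 175.05116955]
cap [424.84271215  30.66333515  78.        ] shoulder [420.74073917  29.74345533  60.        ]
jar [429.83950635 218.44468545  65.        ] big [427.55414565 318.27167935 138.        ] stop [ 398.22872055 -317.66691232   27.        ]
cap scene [426.96417914  31.98218463  78.        ]
```

View pics/s2.png

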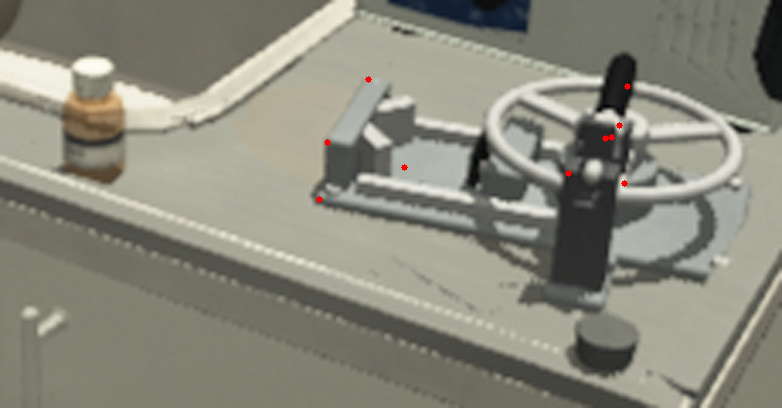

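```bash
cat > plan.py <<'E'
import sys,json
from workcell import r
from h import *
from scipy.spatial.transform import Rotation as Ro
S=[559.2,-263.0,0.2013]
def w(P):
    x,y,a=S;ca,sa=np.cos(a),np.sin(a)
    return np.array([x+ca*P[0]-sa*P[1],y+sa*P[0]+ca*P[1],P[2]])
def head(st=None):
    st=st or r.get_state();m=Ro.from_quat(st["tcp_rot"]).as_matrix();return np.arctan2(m[1,1],m[0,1])
def plan(wps,hand,step=38,H=None,start=None,h0=None):
    """wps: list of world xyz; prints rows"""
    st=r.get_state();pos=np.array(start if start is not None else st["position"]);h=h0 if h0 is not None else head(st)
    out=[]
    for k,t in enumerate(wps):
        n=max(1,int(np.ceil(np.linalg.norm(t-pos)/step)));d=(np.array(t)-pos)/n
        for i in range(n):
            # tool y = (cos h, sin h), tool x = (-sin h, cos h) (z down)
            ex=np.array([-np.sin(h),np.cos(h),0]);ey=np.array([np.cos(h),np.sin(h),0])
            sp=0
            if H is not None:
                e=(h-H+np.pi)%(2*np.pi)-np.pi; sp=np.clip(e,-.12,.12)
            out.append([round(d@ex/10,2),round(d@ey/10,2),round(-d[2]/10,2),round(float(sp),3),hand]);h-=sp
        pos=np.array(t)
    for i in range(0,len(out),5):print(json.dumps(out[i:i+5]))
    return pos
def vp():
    x,y,a=S;d=r.get_state()["position"]-np.array([x,y,0]);ca,sa=np.cos(a),np.sin(a)
    return np.array([ca*d[0]+sa*d[1],-sa*d[0]+ca*d[1],d[2]])
E
python3 - <<'E'
from plan import *
print(head(), Ro.from_quat(r.get_state()["tcp_rot"]).as_matrix().round(2))
plan([np.array([425.5,31,150])],0,H=.2013)
E
```

```text
-1.169980466738025 [[ 0.92  0.39 -0.  ]
 [ 0.39 -0.92  0.  ]
 [ 0.   -0.   -1.  ]]
[[2.69, -2.58, 0.54, -0.12, 0], [2.98, -2.24, 0.54, -0.12, 0], [3.23, -1.87, 0.54, -0.12, 0], [3.43, -1.47, 0.54, -0.12, 0], [3.58, -1.05, 0.54, -0.12, 0]]
[[3.68, -0.61, 0.54, -0.12, 0], [3.73, -0.17, 0.54, -0.12, 0], [3.72, 0.28, 0.54, -0.12, 0], [3.66, 0.72, 0.54, -0.12, 0], [3.55, 1.16, 0.54, -0.12, 0]]
[[3.38, 1.57, 0.54, -0.12, 0], [3.17, 1.97, 0.54, -0.051, 0], [3.06, 2.13, 0.54, 0.0, 0], [3.06, 2.13, 0.54, 0.0, 0], [3.06, 2.13, 0.54, 0.0, 0]]
```

```bash
python3 -m jog '[[2.7,-2.6,0.5,-0.12,0],[3.0,-2.2,0.5,-0.12,0],[3.2,-1.9,0.5,-0.12,0],[3.4,-1.5,0.5,-0.12,0],[3.6,-1.0,0.5,-0.12,0]]'
python3 -m jog '[[3.7,-0.6,0.5,-0.12,0],[3.7,-0.2,0.5,-0.12,0],[3.7,0.3,0.5,-0.12,0],[3.7,0.7,0.5,-0.12,0],[3.5,1.2,0.5,-0.12,0]]'
python3 - <<'E'
from plan import *
print(head(),r.get_state()["position"])
plan([np.array([425.5,31,150])],0,H=.2013)
E
```

```text
time: 0.57
position: [278.6, -310.3, 205.9]
tcp_rot: [0.876, 0.482, 0.0, -0.0]
contact_force: [0.4, -0.4, -0.0]
finger_gap: 85.7
time: 0.98
position: [352.2, -139.2, 181.1]
tcp_rot: [0.694, 0.72, 0.0, 0.0]
contact_force: [0.2, -0.4, -0.6]
finger_gap: 85.4
0.03551369163878881 [ 352.23878384 -139.16423845  181.13298024]
[[3.35, 1.59, 0.62, -0.12, 0], [3.14, 1.97, 0.62, -0.046, 0], [3.04, 2.12, 0.62, 0.0, 0], [3.04, 2.12, 0.62, 0.0, 0], [3.04, 2.12, 0.62, 0.0, 0]]
```

```bash
python3 -m jog '[[3.4,1.6,0.6,-0.12,0],[3.1,2.0,0.6,-0.046,0],[3.0,2.1,0.6,0,0],[3.0,2.1,0.6,0,0],[3.0,2.1,0.6,0,0]]'
python3 - <<'E'
from plan import *
p=r.camera_params("wrist")
cv2.imwrite("pics/w1.png",r.capture("wrist")[:,:,::-1])
print(head(),r.get_state()["position"],p["extrinsics"].round(3).tolist(),proj(p,[425.5,31,78]))
E
```

```text
time: 1.4
position: [426.8, 29.6, 151.0]
tcp_rot: [0.634, 0.773, 0.0, 0.0]
contact_force: [-0.3, -1.2, 0.6]
finger_gap: 85.3
0.19955785200048548 [427.68602427  34.13608884 150.10045992] [[0.981, 0.195, -0.001, -424.479], [0.187, -0.938, 0.291, -66.301], [0.056, -0.286, -0.957, 287.945], [0.0, 0.0, 0.0, 1.0]] [282.2545226  220.63264686]
```

View pics/w1.png

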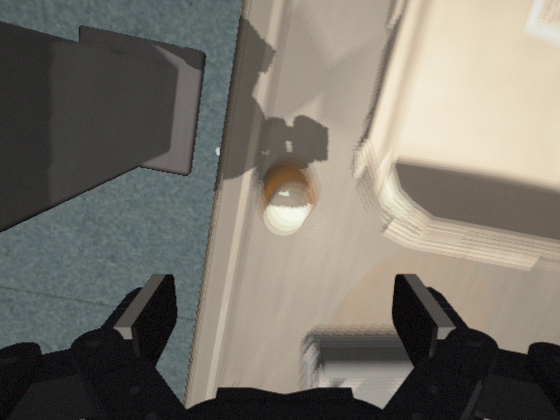

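```bash
python3 -m jog '[[0,0,0,0,0],[0,0,0,0,0]]' | sed -n 1,2p
python3 - <<'E'
from plan import *
p=r.camera_params("wrist")
a=r.capture("wrist")[:,:,::-1]
cv2.imwrite("pics/w2.png",cv2.resize(a[120:260,220:360],None,fx=4,fy=4,interpolation=cv2.INTER_CUBIC))
print(head(),r.get_state()["position"],(proj(p,[425.5,31,78])-[220,120])*4)
import pickle;pickle.dump(p,open("p.pkl","wb"))
E
```

```text
time: 1.62
position: [426.3, 27.9, 151.1]
0.19594187475646005 [426.26946371  27.24470141 151.24686412] [254.68912992 392.96282505]
```

View pics/w2.png

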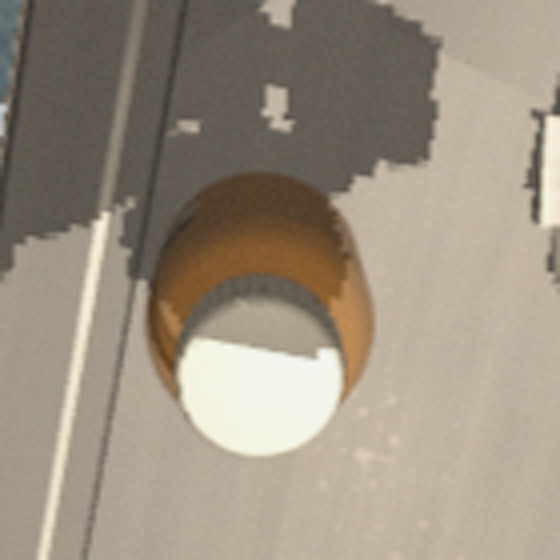

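```bash
python3 - <<'E'
from plan import *
import pickle
p=pickle.load(open("p.pkl","rb"))
b=unproj(p,220+260/4,120+376/4,78);print(b)
b=(b+[425.5,31,78])/2
b=np.array([426,32,0]);plan([np.array([b[0],b[1],90]),np.array([b[0],b[1],38])],0,H=.2013)
E
```

```text
[425.76236752  33.85152855  78.        ]
[[0.24, 0.03, 3.06, -0.005, 0], [0.24, 0.03, 3.06, 0.0, 0], [0.0, 0.0, 2.6, 0.0, 0], [0.0, 0.0, 2.6, 0.0, 0]]
```

```bash
python3 -m jog '[[0.25,0,3.0,0,0],[0.25,0,3.0,0,0],[0,0,2.6,0,0],[0,0,2.6,0,0],[0,0,0,0,0]]'
python3 -m jog '[[0,0,0,0,0.3],[0,0,0,0,0.5],[0,0,0,0,0.7],[0,0,0,0,0.8],[0,0,0,0,0.8]]' 25
python3 -m jog '[[0,0,0,0,0.8],[0,0,0,0,0.8]]' 40
python3 - <<'E'
from plan import *
a=r.capture("wrist")[:,:,::-1];cv2.imwrite("pics/w3.png",a)
print(head(),r.get_state()["position"])
E
```

```text
time: 2.08
position: [423.1, 31.7, 36.2]
tcp_rot: [0.636, 0.772, -0.002, -0.003]
contact_force: [-0.8, 1.5, 0.0]
finger_gap: 85.5
time: 2.5
position: [426.3, 32.2, 40.7]
tcp_rot: [0.635, 0.773, 0.001, 0.001]
contact_force: [-2.9, -0.3, 6.9]
finger_gap: 39.2
time: 2.67
position: [426.3, 32.3, 40.7]
tcp_rot: [0.634, 0.773, 0.0, 0.001]
contact_force: [-2.0, -1.4, 9.8]
finger_gap: 38.9
0.19623732474497801 [426.31170857  32.26397371  40.74365865]
```

View pics/w3.png

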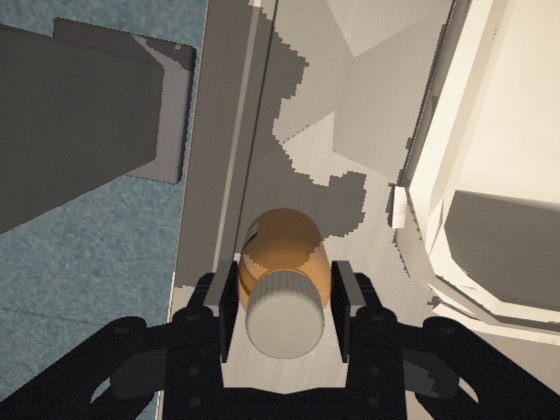

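```bash
python3 - <<'E'
from plan import *
p0=r.get_state()["position"];t=w([0,120,0])
plan([p0+[0,0,75],np.array([t[0],t[1],116]),np.array([t[0],t[1],72])],.8,step=28,H=.2013)
E
```

```text
[[0.0, 0.0, -2.5, -0.005, 0.8], [0.0, 0.0, -2.5, 0.0, 0.8], [0.0, 0.0, -2.5, 0.0, 0.8], [-2.45, 0.89, -0.0, 0.0, 0.8], [-2.45, 0.89, -0.0, 0.0, 0.8]]
[[-2.45, 0.89, -0.0, 0.0, 0.8], [-2.45, 0.89, -0.0, 0.0, 0.8], [-2.45, 0.89, -0.0, 0.0, 0.8], [-2.45, 0.89, -0.0, 0.0, 0.8], [-2.45, 0.89, -0.0, 0.0, 0.8]]
[[-2.45, 0.89, -0.0, 0.0, 0.8], [0.0, 0.0, 2.2, 0.0, 0.8], [0.0, 0.0, 2.2, 0.0, 0.8]]
```

```bash
python3 -m jog '[[0,0,-2.0,0,0.8],[0,0,-2.5,0,0.8],[0,0,-2.5,0,0.8],[-2.4,0.9,-0.5,0,0.8],[-2.4,0.9,0,0,0.8]]'
python3 -m jog '[[-2.4,0.9,0,0,0.8],[-2.4,0.9,0,0,0.8],[-2.4,0.9,0,0,0.8],[-2.4,0.9,0,0,0.8],[-2.4,0.9,0,0,0.8]]'
python3 -m jog '[[-2.4,0.9,0,0,0.8],[0,0,0,0,0.8],[0,0,0,0,0.8],[0,0,0,0,0.8]]'
python3 - <<'E'
from plan import *
a=r.capture("wrist")[:,:,::-1];cv2.imwrite("pics/w4.png",a)
cv2.imwrite("pics/t4.png",r.capture("top")[:,:,::-1])
b=r.capture("scene")[:,:,::-1]
cv2.imwrite("pics/s4.png",cv2.resize(b[160:300,280:490],None,fx=3.4,fy=3.4,interpolation=cv2.INTER_CUBIC))
print(head(),r.get_state()["position"],vp())
E
```

```text
time: 3.13
position: [453.7, -11.3, 117.1]
tcp_rot: [0.634, 0.774, 0.001, 0.002]
contact_force: [0.3, 0.3, -0.7]
finger_gap: 38.8
time: 3.55
position: [520.6, -121.2, 115.1]
tcp_rot: [0.635, 0.773, 0.0, 0.0]
contact_force: [1.6, 0.8, -0.7]
finger_gap: 39.3
time: 3.88
position: [533.2, -141.3, 114.6]
tcp_rot: [0.634, 0.773, 0.0, -0.0]
contact_force: [0.2, 0.7, -0.6]
finger_gap: 38.8
0.1969096077595458 [ 533.25768215 -140.99841427  114.61381419] [ -1.02508362 124.72505755 114.61381419]
```

View pics/w4.png

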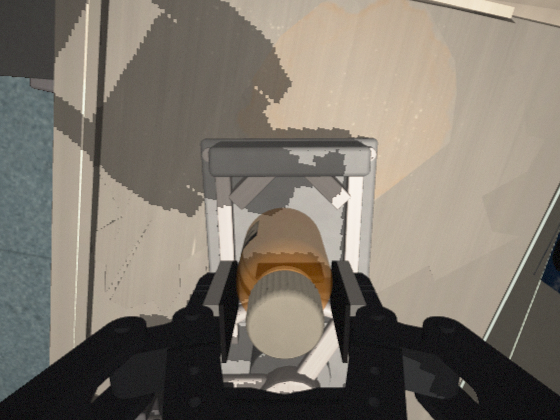

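View pics/s4.png

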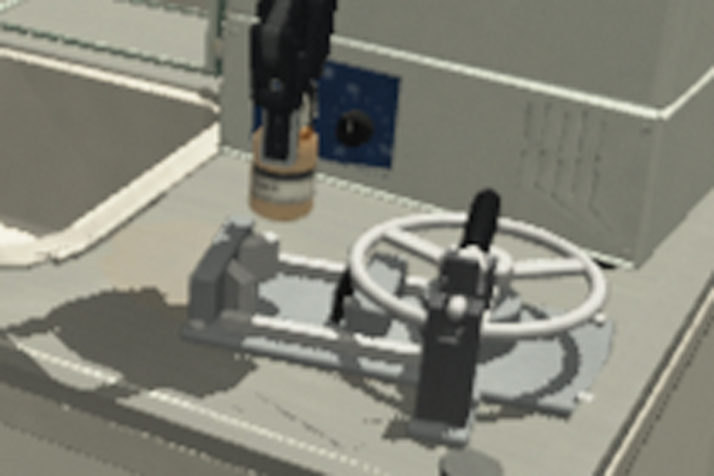

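```bash
python3 - <<'E'
from plan import *
p=r.camera_params("wrist");print(r.get_state()["position"])
for P in [(-48,168,42),(48,168,42),(-60,168,8),(60,168,8)]:print(P,proj(p,w(P)).round(1))
p=r.camera_params("top")
for P in [(0,0,55),(77,0,55),(-77,0,55),(0,77,55),(0,-77,55),(0,-77,55)]:print(P,proj(p,w(P)).round(1))
a=cv2.imread("pics/w4.png");cv2.imwrite("pics/w4b.png",cv2.resize(a[120:230,180:400],None,fx=3.6,fy=3.6,interpolation=cv2.INTER_CUBIC))
E
```

```text
[ 533.25768215 -140.99841427  114.61381419]
(-48, 168, 42) [203.1 153.6]
(48, 168, 42) [367.5 152.9]
(-60, 168, 8) [195.9 146.3]
(60, 168, 8) [374.4 145.5]
(0, 0, 55) [397.4 172.1]
(77, 0, 55) [390.3 141.6]
(-77, 0, 55) [404.6 203.4]
(0, 77, 55) [365.8 177.7]
(0, -77, 55) [428.8 166.6]
(0, -77, 55) [428.8 166.6]
```

View pics/w4b.png

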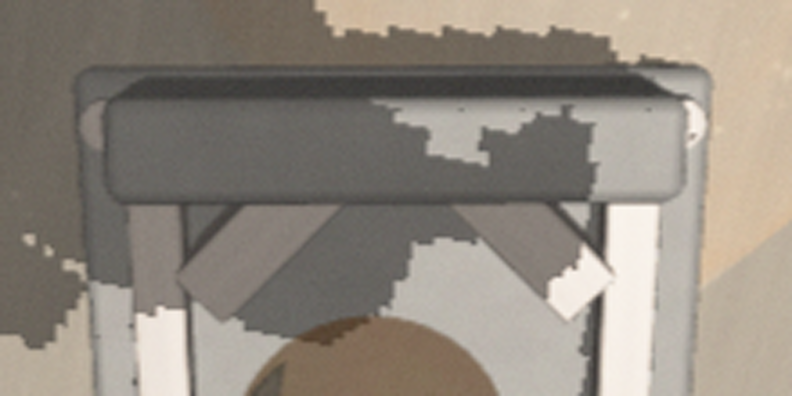

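View pics/t4.png

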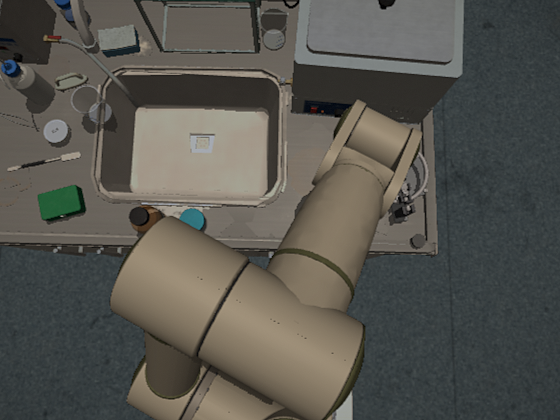

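```bash
sed -i 's/^S=.*/S=[560.4,-261.2,0.2013]/' plan.py
python3 -m jog '[[-0.1,0.1,1.5,0,0.8],[-0.1,0.1,2.0,0,0.8],[0,0,2.0,0,0.8],[0,0,0.7,0,0.8],[0,0,0,0,0.8]]'
python3 -m jog '[[0,0,0.2,0,0.8],[0,0,0.2,0,0.8]]'; python3 -c "
from plan import *
print(vp())"
```

```text
time: 4.45
position: [535.0, -142.5, 51.1]
tcp_rot: [0.634, 0.773, -0.0, -0.002]
contact_force: [-0.6, -0.3, -0.6]
finger_gap: 38.6
time: 4.62
position: [536.5, -143.5, 49.5]
tcp_rot: [0.634, 0.773, 0.0, 0.001]
contact_force: [-0.3, 0.3, -0.9]
finger_gap: 39.3
[  0.12158174 120.12409789  49.4734982 ]
```

```bash

python3 -m jog '[[0,0,0.15,0,0.8],[0,0,0,0,0.8],[0,0,0,0,0.8]]'; python3 - <<'E'
from plan import *
print(vp())
a=r.capture("wrist")[:,:,::-1];cv2.imwrite("pics/w5.png",a)
b=r.capture("scene")[:,:,::-1]
cv2.imwrite("pics/s5.png",cv2.resize(b[160:300,280:490],None,fx=3.4,fy=3.4,interpolation=cv2.INTER_CUBIC))
E
```

```text
time: 4.87
position: [536.5, -143.6, 48.8]
tcp_rot: [0.634, 0.773, 0.0, 0.001]
contact_force: [-2.8, 0.2, 10.4]
finger_gap: 38.5
[1.02202204e-01 1.19954176e+02 4.88009959e+01]
```

View pics/w5.png

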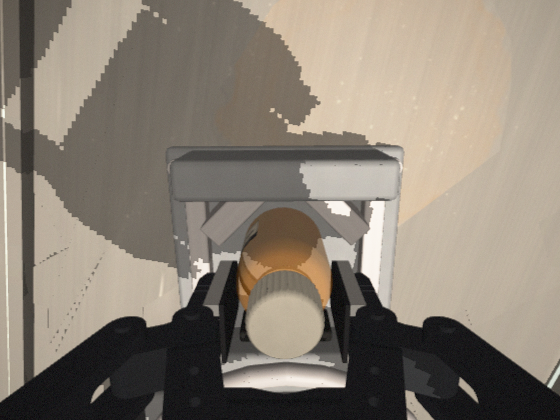

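View pics/s5.png

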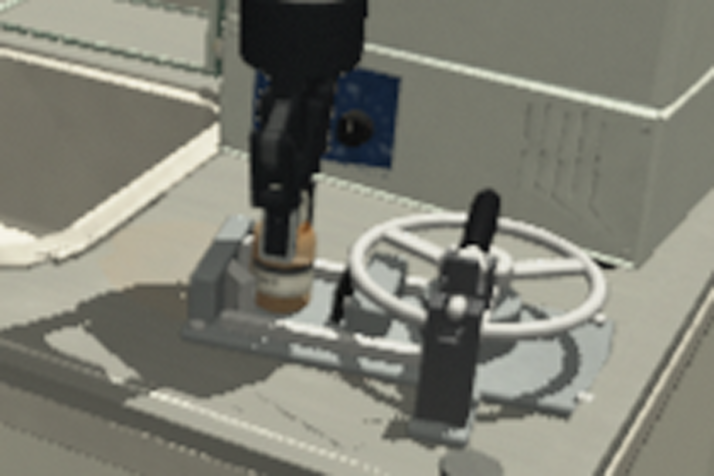

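```bash

python3 -m jog '[[0,0,-0.1,0,0.7],[0,0,0,0,0.5],[0,0,0,0,0.3],[0,0,0,0,0],[0,0,0,0,0]]'
python3 -m jog '[[0,0,0,0,0],[0,0,0,0,0],[0,0,0,0,0],[0,0,-3,0,0],[0,0,-3,0,0]]'
python3 -m jog '[[0,0,-3.5,0,0],[0,0,-3.5,0,0],[0,0,0,0,0],[0,0,0,0,0]]'
python3 - <<'E'
from plan import *
p=r.camera_params("wrist");print(vp())
a=r.capture("wrist")[:,:,::-1].copy();
for P in [(-48,168,42),(48,168,42),(0,129,86),(0,81,24),(0,0,64)]:
    cv2.circle(a,tuple(int(k) for k in proj(p,w(P))),3,(0,0,255),-1)
cv2.imwrite("pics/w6.png",a)
b=r.capture("scene")[:,:,::-1]
cv2.imwrite("pics/s6.png",cv2.resize(b[160:300,280:490],None,fx=3.4,fy=3.4,interpolation=cv2.INTER_CUBIC))
E
```

```text
time: 5.38
position: [535.9, -143.3, 47.8]
tcp_rot: [0.635, 0.773, 0.0, 0.0]
contact_force: [0.9, -0.4, -0.0]
finger_gap: 77.0
time: 5.8
position: [534.9, -142.9, 107.3]
tcp_rot: [0.635, 0.773, -0.0, -0.002]
contact_force: [0.6, -0.6, 1.6]
finger_gap: 85.7
time: 6.13
position: [536.5, -143.6, 179.4]
tcp_rot: [0.635, 0.773, 0.0, 0.002]
contact_force: [-0.6, 0.4, -0.2]
finger_gap: 85.0
[8.74467294e-02 1.19999795e+02 1.79447908e+02]
```

View pics/w6.png

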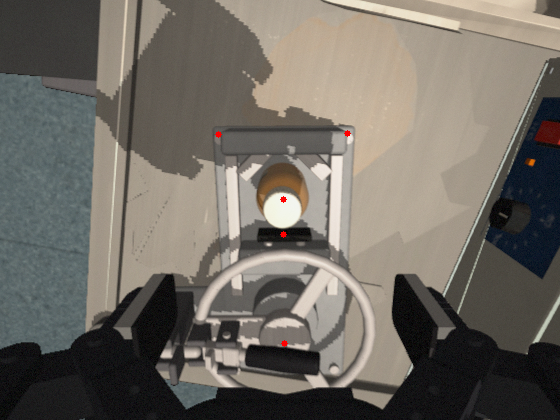

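View pics/s6.png

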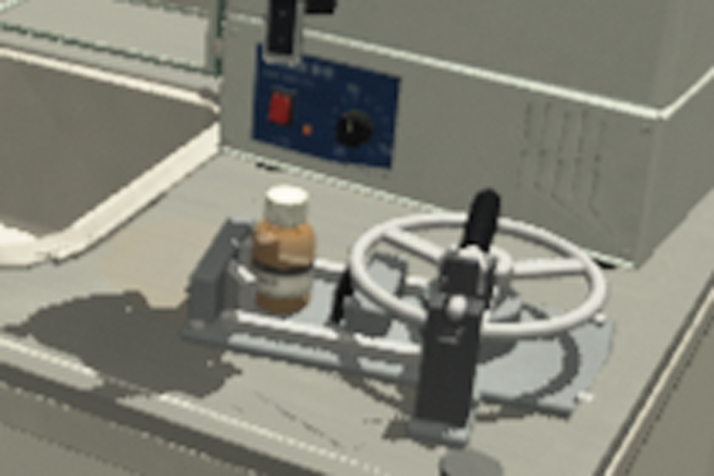

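```bash

python3 - <<'E'
from plan import *
p=plan([w([-1,0,160])],0,step=9.3,H=.2013-np.pi/2)
E
```

```text
[[-0.86, 0.0, 0.12, 0.12, 0], [-0.86, 0.11, 0.12, 0.12, 0], [-0.84, 0.21, 0.12, 0.12, 0], [-0.81, 0.31, 0.12, 0.12, 0], [-0.76, 0.4, 0.12, 0.12, 0]]
[[-0.71, 0.49, 0.12, 0.12, 0], [-0.65, 0.57, 0.12, 0.12, 0], [-0.57, 0.64, 0.12, 0.12, 0], [-0.49, 0.71, 0.12, 0.12, 0], [-0.4, 0.76, 0.12, 0.12, 0]]
[[-0.31, 0.8, 0.12, 0.12, 0], [-0.21, 0.84, 0.12, 0.12, 0], [-0.11, 0.86, 0.12, 0.12, 0], [-0.01, 0.86, 0.12, 0.006, 0]]
```

```bash

python3 -m jog '[[-0.9,0,0.1,0.12,0],[-0.9,0.1,0.1,0.12,0],[-0.8,0.2,0.1,0.12,0],[-0.8,0.3,0.1,0.12,0],[-0.8,0.4,0.1,0.12,0]]' >/dev/null
python3 -m jog '[[-0.7,0.5,0.1,0.12,0],[-0.6,0.6,0.1,0.12,0],[-0.6,0.6,0.1,0.12,0],[-0.5,0.7,0.1,0.12,0],[-0.4,0.8,0.1,0.12,0]]' >/dev/null
python3 -m jog '[[-0.3,0.8,0.1,0.12,0],[-0.2,0.8,0.1,0.12,0],[-0.1,0.9,0.1,0.12,0],[0,0.9,0.1,0,0],[0,0,0,0,0]]'
python3 -m jog '[[0,0,0,0,0],[0,0,0,0,0]]'
python3 - <<'E'
from plan import *
p=r.camera_params("wrist");print(vp(),head()-.2013+np.pi/2)
a=r.capture("wrist")[:,:,::-1].copy();
for P in [(-1,0,78),(-45,0,78),(0,0,64),(-81,0,95),(27,0,78)]:
    cv2.circle(a,tuple(int(k) for k in proj(p,w(P))),3,(0,0,255),-1);print(P,proj(p,w(P)))
cv2.imwrite("pics/w7.png",a)
plan([w([-1,0,110]),w([-1,0,72])],0,step=30,H=.2013-np.pi/2)
E
```

```text
time: 7.48
position: [559.8, -263.7, 162.1]
tcp_rot: [0.995, 0.104, -0.001, -0.001]
contact_force: [-0.1, -0.3, 0.9]
finger_gap: 85.7
time: 7.65
position: [560.0, -262.1, 163.3]
tcp_rot: [0.995, 0.104, -0.0, -0.0]
contact_force: [-0.5, 0.3, 0.3]
finger_gap: 85.3
[ -0.53131455  -0.84585018 163.29451921] 0.00804831061251754
(-1, 0, 78) [283.46370622 217.21325494]
(-45, 0, 78) [282.97967574 278.17104191]
(0, 0, 64) [283.51779513 209.47499647]
(-81, 0, 95) [282.50967565 338.51394477]
(27, 0, 78) [283.79958613 174.91324153]
[[-0.03, -0.04, 2.68, 0.008, 0], [-0.03, -0.04, 2.68, 0.0, 0], [0.0, 0.0, 1.9, 0.0, 0], [0.0, 0.0, 1.9, 0.0, 0]]
```

View pics/w7.png

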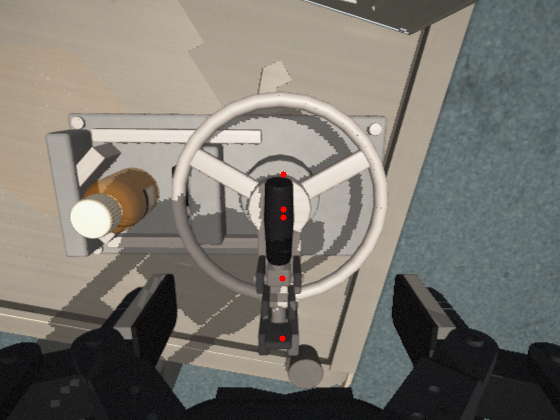

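```bash
sed -i 's/^S=.*/S=[559.9,-258.8,0.2013]/' plan.py
python3 -m jog '[[0,-0.15,2.5,0.008,0],[0,-0.15,2.5,0,0],[0,0,2.0,0,0],[0,0,2.0,0,0],[0,0,0,0,0]]'
python3 -m jog '[[0,0,0,0,0],[0,0,0,0,0]]'
python3 - <<'E'
from plan import *
p=r.camera_params("wrist");print(vp(),head()-.2013+np.pi/2)
a=r.capture("wrist")[:,:,::-1].copy();
for P in [(-1,0,78),(-45,0,78),(0,0,64),(27,0,78)]:
    cv2.circle(a,tuple(int(k) for k in proj(p,w(P))),3,(0,0,255),-1)
cv2.imwrite("pics/w8.png",a)
b=r.capture("scene")[:,:,::-1]
cv2.imwrite("pics/s8.png",cv2.resize(b[160:300,280:490],None,fx=3.4,fy=3.4,interpolation=cv2.INTER_CUBIC))
E
```

```text
time: 8.12
position: [557.9, -258.0, 70.0]
tcp_rot: [0.995, 0.1, -0.003, -0.002]
contact_force: [-0.6, 0.9, -1.3]
finger_gap: 85.6
time: 8.28
position: [560.2, -259.8, 75.3]
tcp_rot: [0.995, 0.1, 0.001, 0.001]
contact_force: [-0.3, 0.3, 1.0]
finger_gap: 85.1
[ 0.09397498 -1.08998304 75.29112715] -0.0017138840748220918
```

View pics/w8.png

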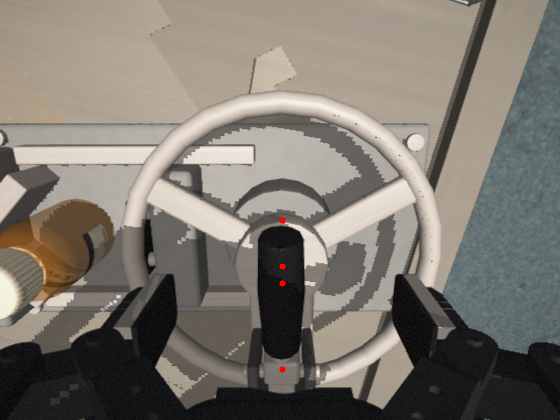

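View pics/s8.png

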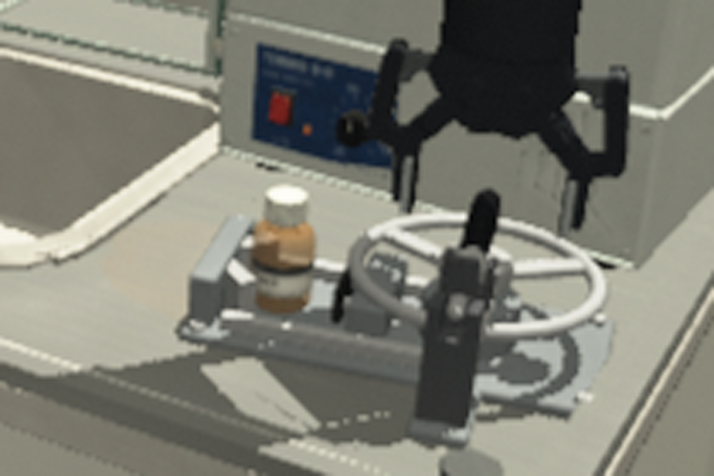

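```bash

python3 -m jog '[[0,0,0.4,0,0.4],[0,0,0,0,0.6],[0,0,0,0,0.8],[0,0,0,0,1],[0,0,0,0,1]]' 30
python3 -m jog '[[0,0,0,0,1],[0,0,0,0,1],[0,0,0,0,1]]'
python3 - <<'E'
from plan import *
p=r.camera_params("wrist");print(vp(),head()-.2013+np.pi/2)
a=r.capture("wrist")[:,:,::-1].copy();
cv2.imwrite("pics/w9.png",a)
E
```

```text
time: 8.8
position: [559.6, -259.7, 69.9]
tcp_rot: [0.995, 0.099, 0.0, 0.0]
contact_force: [-0.1, -0.0, 1.1]
finger_gap: 25.3
time: 9.05
position: [559.6, -258.9, 69.8]
tcp_rot: [0.995, 0.099, -0.0, -0.001]
contact_force: [0.1, 6.0, 1.2]
finger_gap: 16.4
[-3.07252201e-01 -2.26549478e-02  6.97845380e+01] -0.0022829537533020083
```

View pics/w9.png

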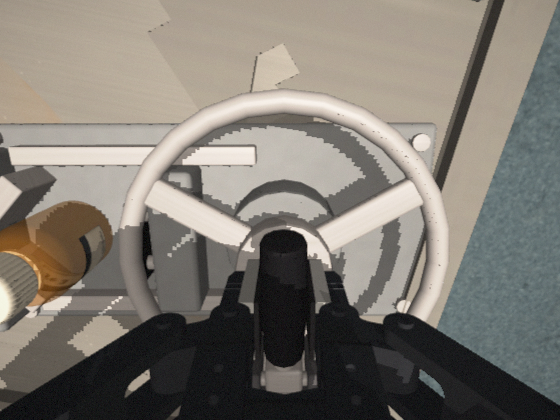

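```bash

python3 -m jog '[[-0.18,-0.05,-0.86,0,1],[-0.34,-0.05,-0.81,0,1],[-0.5,0,-0.72,0,1],[-0.63,0,-0.62,0,1],[0,0,0,0,1]]'
python3 -m jog '[[-0.74,0,-0.47,0,1],[-0.82,0,-0.32,0,1],[-0.87,0,-0.15,0,1],[-0.3,0,0,0,1],[0,0,0,0,1]]'
python3 - <<'E'
from plan import *
p=r.camera_params("wrist");print(vp(),head()-.2013+np.pi/2)
b=r.capture("scene")[:,:,::-1]
cv2.imwrite("pics/s9.png",cv2.resize(b[120:300,280:490],None,fx=3.2,fy=3.2,interpolation=cv2.INTER_CUBIC))
a=r.capture("wrist")[:,:,::-1].copy();
cv2.imwrite("pics/w10.png",a)
E
```

```text
time: 9.52
position: [541.8, -262.3, 100.5]
tcp_rot: [0.995, 0.099, -0.001, -0.0]
contact_force: [-4.4, -0.7, -5.8]
finger_gap: 16.7
time: 9.93
position: [516.4, -267.5, 110.7]
tcp_rot: [0.995, 0.099, 0.001, 0.0]
contact_force: [1.2, 3.4, 0.2]
finger_gap: 16.6
[-44.40348208   0.19427138 110.74525438] -0.0029484348919115444
```

View pics/s9.png

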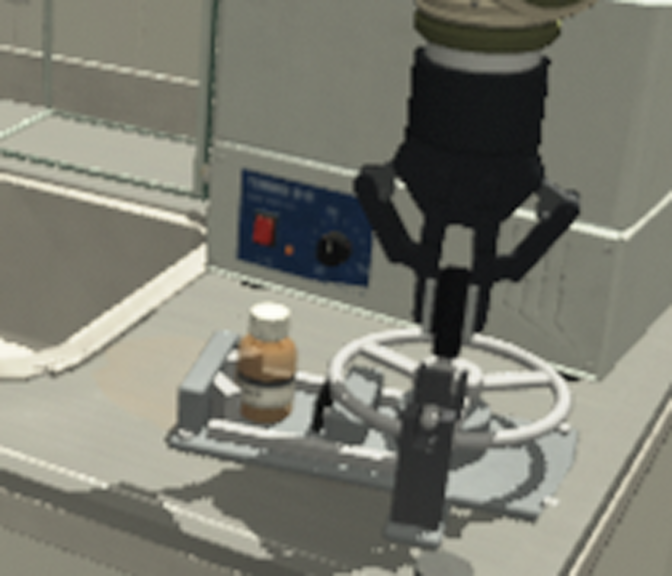

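View pics/w10.png

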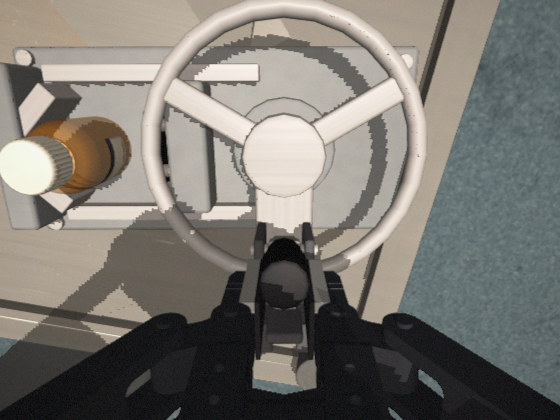

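```bash

python3 -m jog '[[-0.2,0,0,0,1],[-0.2,0,0,0,1],[0,0,0,0,1]]';python3 -m jog '[[-0.2,0,0,0,1],[0,0,0,0,1]]'
python3 - <<'E'
from plan import *
print(vp())
E
```

```text
time: 10.28
position: [513.7, -268.1, 110.7]
tcp_rot: [0.995, 0.099, 0.002, 0.001]
contact_force: [4.7, 4.7, 3.1]
finger_gap: 16.5
time: 10.45
position: [511.8, -268.5, 110.6]
tcp_rot: [0.995, 0.099, 0.002, 0.001]
contact_force: [5.3, 5.1, 2.1]
finger_gap: 16.1
[-49.08706499   0.12195164 110.59222561]
```

```bash

python3 -m jog '[[0,0,0,0,0.8],[0,0,0,0,0.6],[0,0,0,0,0.6],[0,0,-1.5,0,0.6],[0,0,-3.4,0,0.6]]'
python3 -m jog '[[-1,0,0,0,0.8],[-2.2,0,0,0,1],[-2.2,0,0,0,1],[0,0,0,0,1],[0,0,0,0,1]]'
python3 - <<'E'
from plan import *
print(vp())
p=r.camera_params("wrist")
a=r.capture("wrist")[:,:,::-1].copy();
for P in [(-45,0,150),(-81,0,103),(0,0,64)]:
    cv2.circle(a,tuple(int(k) for k in proj(p,w(P))),3,(0,0,255),-1)
cv2.imwrite("pics/w11.png",a)
b=r.capture("scene")[:,:,::-1]
cv2.imwrite("pics/s11.png",cv2.resize(b[120:300,280:490],None,fx=3.2,fy=3.2,interpolation=cv2.INTER_CUBIC))
E
```

```text
time: 10.87
position: [508.7, -267.7, 155.2]
tcp_rot: [0.995, 0.099, -0.003, -0.003]
contact_force: [1.1, 0.4, -0.0]
finger_gap: 34.1
time: 11.28
position: [457.1, -279.7, 158.7]
tcp_rot: [0.995, 0.099, -0.0, 0.0]
contact_force: [0.3, 0.5, -0.7]
finger_gap: -0.0
[-1.04873847e+02  4.70196408e-02  1.58654185e+02]
```

View pics/w11.png

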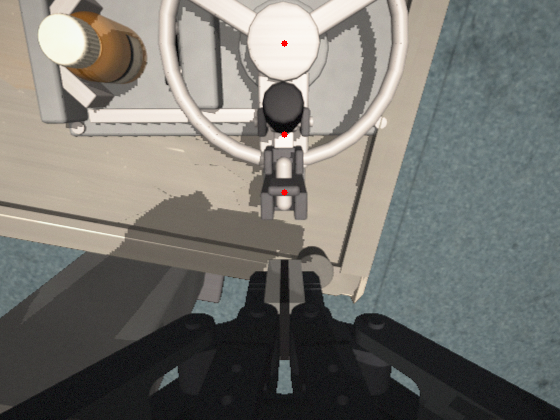

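View pics/s11.png

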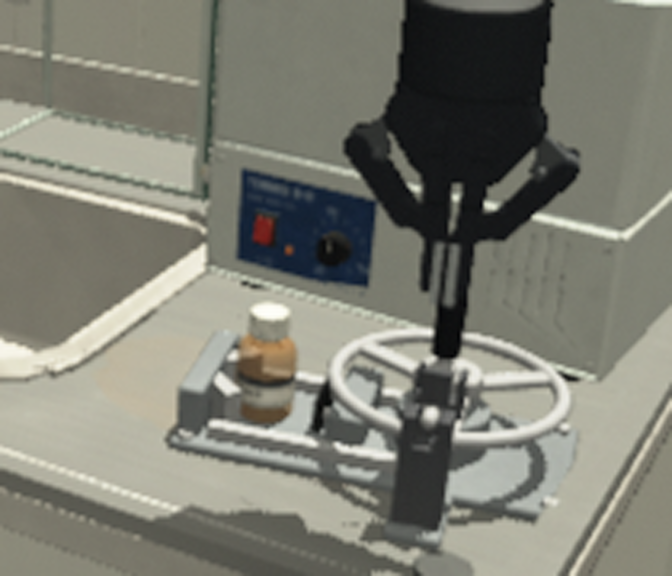

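```bash

python3 - <<'E'
from plan import *
p=r.camera_params("wrist")
for a in (1.0,1.1,1.2,1.3,1.4,1.57):print(a,proj(p,w([-45+72*np.cos(a),0,78+72*np.sin(a)])).round(0))
E
```

```text
1.0 [285.  37.]
1.1 [285.  52.]
1.2 [285.  69.]
1.3 [285.  87.]
1.4 [285. 106.]
1.57 [285. 137.]
```

```bash

python3 -m jog '[[0,0,3.2,0,1],[0,0,3.2,0,1],[0,0,0,0,1],[0,0,0,0,1]]'
python3 -m jog '[[0.5,0,0,0,1],[0.4,0,0,0,1],[0.2,0,0,0,1],[0,0,0,0,1]]'
python3 - <<'E'
from plan import *
print(vp())
b=r.capture("scene")[:,:,::-1]
cv2.imwrite("pics/s12.png",cv2.resize(b[120:300,280:490],None,fx=3.2,fy=3.2,interpolation=cv2.INTER_CUBIC))
E
```

```text
time: 11.72
position: [457.8, -278.7, 93.8]
tcp_rot: [0.995, 0.1, -0.001, -0.001]
contact_force: [0.4, -0.2, 1.2]
finger_gap: -0.1
time: 12.05
position: [469.4, -277.2, 95.4]
tcp_rot: [0.995, 0.1, 0.001, 0.001]
contact_force: [0.1, -0.3, -0.9]
finger_gap: -0.3
[-92.37760235   0.09956106  95.39036734]
```

View pics/s12.png

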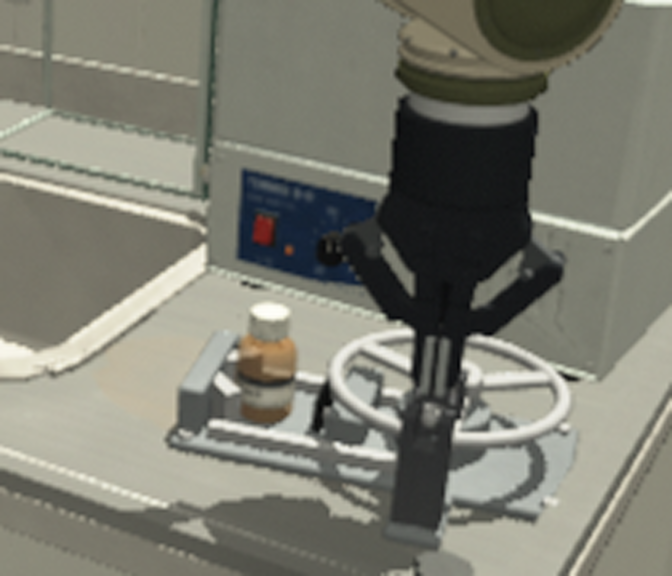

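```bash

python3 -m jog '[[0.3,0,0.3,0,1],[0.3,0,0,0,1],[0,0,0,0,1]]'
python3 -m jog '[[0.3,0,0,0,1],[0.2,0,0,0,1],[0,0,0,0,1]]'
python3 -m jog '[[0.2,0,0,0,1],[0.2,0,0,0,1],[0,0,0,0,1]]'
python3 -c "
from plan import *
print(vp())"
```

```text
time: 12.35
position: [474.5, -275.7, 91.1]
tcp_rot: [0.995, 0.099, -0.0, -0.0]
contact_force: [1.0, 0.4, 0.4]
finger_gap: -0.0
time: 12.6
position: [479.7, -274.7, 91.3]
tcp_rot: [0.995, 0.099, 0.0, -0.0]
contact_force: [-0.5, 0.1, -1.4]
finger_gap: -0.3
time: 12.85
position: [483.0, -274.0, 91.3]
tcp_rot: [0.995, 0.099, -0.001, -0.0]
contact_force: [-4.8, -1.3, 1.9]
finger_gap: -0.0
[-78.40086068   0.49620506  91.25838884]
```

```bash

python3 - <<'E'
from plan import *
p=r.camera_params("wrist")
a=r.capture("wrist")[:,:,::-1].copy();
cv2.imwrite("pics/w13.png",a)
b=r.capture("scene")[:,:,::-1]
cv2.imwrite("pics/s13.png",cv2.resize(b[180:300,360:490],None,fx=5,fy=5,interpolation=cv2.INTER_CUBIC))
E
```

```text
(no output)
```

View pics/w13.png

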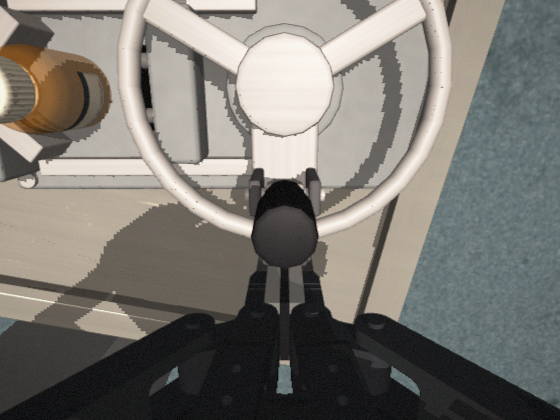

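View pics/s13.png

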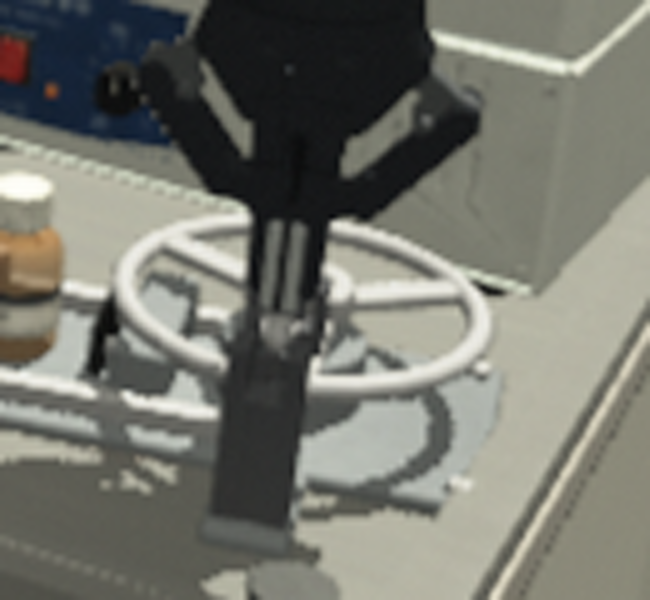

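```bash

for i in 1 2 3; do python3 -m jog '[[0.2,0,0,0,1],[0.1,0,0,0,1],[0,0,0,0,1]]' | sed -n '2p;4p'; done
python3 -c "
from plan import *
print(vp())
p=r.camera_params('wrist')
for a in (1.2,1.3,1.4,1.57):print(a,proj(p,w([-45+72*np.cos(a),0,78+72*np.sin(a)])).round(0))
cv2.imwrite('pics/w14.png',r.capture('wrist')[:,:,::-1])
"
```

```text
position: [483.3, -273.9, 91.3]
contact_force: [-20.8, -3.6, 9.2]
position: [483.7, -273.9, 91.3]
contact_force: [-37.4, -6.4, 17.5]
position: [484.0, -273.8, 91.4]
contact_force: [-55.7, -8.9, 25.2]
[-77.33525566   0.46502215  91.37419346]
1.2 [286. 171.]
1.3 [286. 200.]
1.4 [286. 230.]
1.57 [286. 276.]
```

View pics/w14.png

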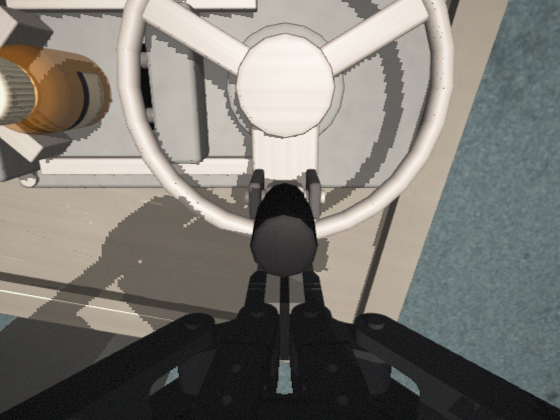

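```bash

python3 -m jog '[[-1,0,0,0,1],[-1.5,0,0,0,1],[0,0,-3.5,0,1],[0,0,-3.5,0,1],[0,0,0,0,0.6]]' | sed -n '2p;4p'
python3 -m jog '[[0,0,0,0,0.6],[0,0,0,0,0.6]]' | sed -n '2p;4p'
python3 -c "
from plan import *
print(vp())
p=r.camera_params('wrist')
for a in (1.2,1.3,1.4,1.57):print(a,proj(p,w([-45+72*np.cos(a),0,78+72*np.sin(a)])).round(0))
print(proj(p,w([-65,0,103])),proj(p,w([-81,0,103])))
cv2.imwrite('pics/w15.png',r.capture('wrist')[:,:,::-1])
b=r.capture('scene')[:,:,::-1]
cv2.imwrite('pics/s15.png',cv2.resize(b[180:300,360:490],None,fx=5,fy=5,interpolation=cv2.INTER_CUBIC))
"
```

```text
position: [469.8, -279.0, 167.7]
contact_force: [1.6, -1.2, 1.4]
position: [467.5, -276.9, 160.8]
contact_force: [-0.5, 1.0, 0.1]
[-94.14267186   0.71857448 160.75867723]
1.2 [286.  95.]
1.3 [286. 113.]
1.4 [286. 130.]
1.57 [287. 160.]
[286.01612486 182.19990089] [286.04232022 209.69633673]
```

View pics/w15.png

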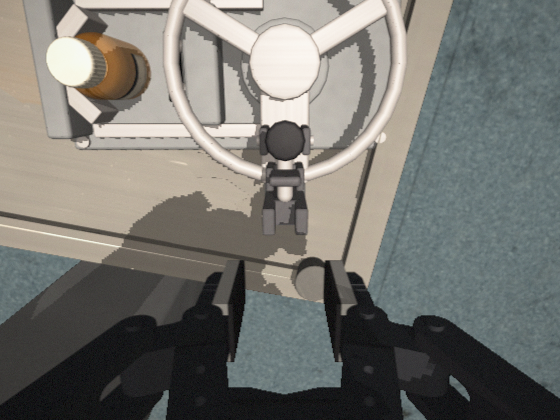

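View pics/s15.png

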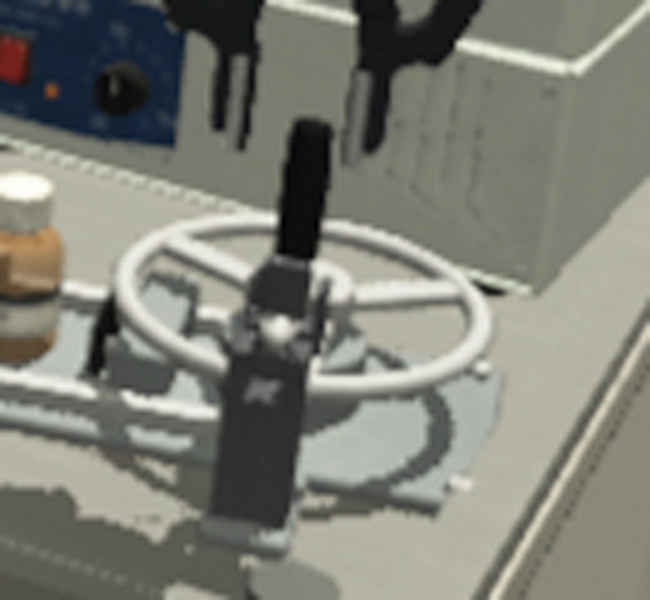

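```bash

python3 -m jog '[[1.8,0,0,0,0.5],[1.8,0,0,0,0.5],[1.8,0,0,0,0.5],[0,0,0,0,0.5],[0,0,0,0,0.5]]' | sed -n '2p;4p'
python3 -c "
from plan import *
print(vp())
p=r.camera_params('wrist')
cv2.imwrite('pics/w16.png',r.capture('wrist')[:,:,::-1])
"
```

```text
position: [520.3, -266.0, 160.0]
contact_force: [-0.4, 1.0, -0.1]
[-40.19607427   0.84063199 160.01067285]
```

View pics/w16.png

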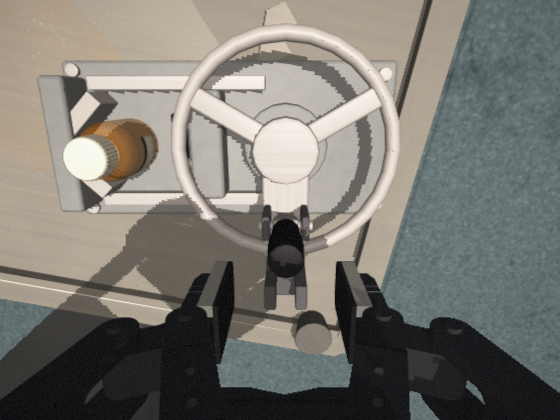

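Handle is centred between the fingers (tip at (286,258)). Descend and grip above the tab height.

```bash

python3 -m jog '[[0,0,1.6,0,0.5],[0,0,1.6,0,0.5],[0,0,1.5,0,0.5],[0,0,0,0,0.5],[0,0,0,0,0.8]]' | sed -n '2p;4p'
python3 -m jog '[[0,0,0,0,1],[0,0,0,0,1],[0,0,0,0,1],[0,0,0,0,1]]' 30
python3 -c "
from plan import *
print(vp())
p=r.camera_params('wrist')
cv2.imwrite('pics/w17.png',r.capture('wrist')[:,:,::-1])
"
```

```text
position: [519.6, -266.6, 114.0]
contact_force: [0.4, 1.0, 0.4]
time: 15.65
position: [520.5, -266.7, 115.3]
tcp_rot: [0.995, 0.099, 0.0, 0.0]
contact_force: [-3.6, 1.6, 5.9]
finger_gap: 17.2
[-40.20788679   0.18369183 115.30986399]
```

View pics/w17.png

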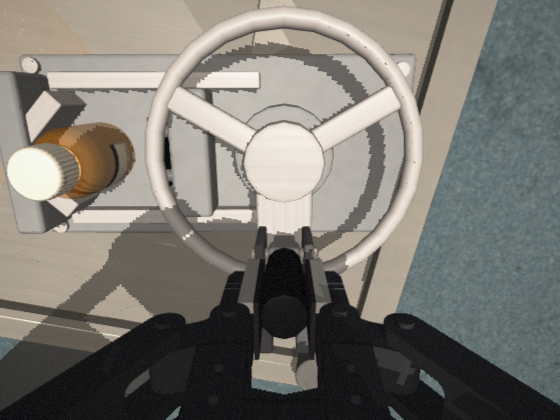

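```bash

python3 -m jog '[[0.2,-1.27,0,0,1],[0.58,-1.14,0,0,1],[0.91,-0.91,0,0,1],[1.14,-0.58,0,0,1],[1.27,-0.2,0,0,1]]'
python3 -m jog '[[0,0,0,0,1],[0,0,0,0,1]]'
python3 -c "
from plan import *
print(vp())
p=r.camera_params('wrist')
cv2.imwrite('pics/w18.png',r.capture('wrist')[:,:,::-1])
"
```

```text
time: 16.12
position: [551.9, -216.0, 115.0]
tcp_rot: [0.995, 0.099, -0.001, -0.002]
contact_force: [-4.1, 7.4, 4.4]
finger_gap: 17.3
time: 16.28
position: [553.4, -215.5, 114.8]
tcp_rot: [0.995, 0.1, 0.001, -0.002]
contact_force: [0.9, 12.1, 6.9]
finger_gap: 17.2
[  2.29769507  43.73044284 114.84549673]
```

View pics/w18.png

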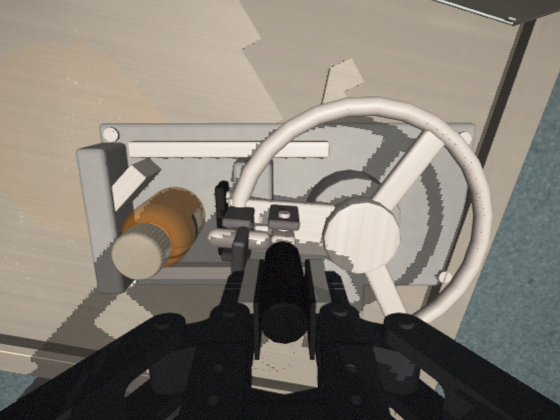

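```bash

python3 -m jog '[[1.36,-0.09,0,0,1],[1.22,0.62,0,0,1],[0.98,0.98,0,0,1],[0.62,1.22,0,0,1],[0.21,1.36,0,0,1]]'
python3 -m jog '[[0,0,0,0,1],[0,0,0,0,1]]'
python3 -c "
from plan import *
print(vp())
"
```

```text
time: 16.75
position: [603.9, -249.9, 114.9]
tcp_rot: [0.995, 0.1, -0.001, 0.0]
contact_force: [-9.5, 1.2, 6.1]
finger_gap: 17.2
time: 16.92
position: [603.8, -251.1, 115.0]
tcp_rot: [0.995, 0.099, 0.0, 0.001]
contact_force: [-2.1, -2.3, 3.5]
finger_gap: 16.9
[ 44.51107028  -1.27002152 114.97706454]
```

```bash

python3 -m jog '[[-0.21,1.36,0,0,1],[-0.62,1.22,0,0,1],[-0.98,0.98,0,0,1],[-1.22,0.62,0,0,1],[-1.36,0.21,0,0,1]]'
python3 -m jog '[[0,0,0,0,1],[0,0,0,0,1]]'
python3 -c "
from plan import *
print(vp())
cv2.imwrite('pics/w19.png',r.capture('wrist')[:,:,::-1])
"
```

```text
time: 17.33
position: [569.7, -302.5, 115.0]
tcp_rot: [0.995, 0.099, 0.002, 0.001]
contact_force: [2.9, 1.4, 3.3]
finger_gap: 17.2
time: 17.5
position: [568.7, -302.5, 115.0]
tcp_rot: [0.995, 0.099, 0.0, 0.001]
contact_force: [-1.3, -4.4, 4.6]
finger_gap: 17.4
[-1.07086720e-01 -4.45767482e+01  1.14980921e+02]
```

View pics/w19.png

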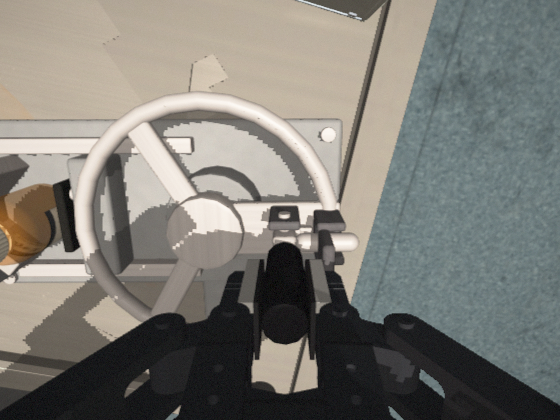

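Three quarters done, pad reaching the bottle. Continue.

```bash

python3 -m jog '[[-1.36,-0.21,0,0,1],[-1.22,-0.62,0,0,1],[-0.98,-0.98,0,0,1],[-0.62,-1.22,0,0,1],[-0.21,-1.36,0,0,1]]'
python3 -m jog '[[0,0,0,0,1],[0,0,0,0,1]]'
python3 -c "
from plan import *
print(vp())
cv2.imwrite('pics/w20.png',r.capture('wrist')[:,:,::-1])
b=r.capture('scene')[:,:,::-1]
cv2.imwrite('pics/s20.png',cv2.resize(b[160:300,280:490],None,fx=3.4,fy=3.4,interpolation=cv2.INTER_CUBIC))
"
```

```text
time: 17.97
position: [516.7, -268.0, 114.9]
tcp_rot: [0.995, 0.099, -0.0, 0.001]
contact_force: [-2.4, -4.3, 7.1]
finger_gap: 16.9
time: 18.13
position: [516.7, -265.9, 114.9]
tcp_rot: [0.995, 0.1, -0.001, -0.001]
contact_force: [-7.9, 1.6, 10.0]
finger_gap: 17.1
[-43.75540715   1.63628067 114.87197061]
```

View pics/w20.png

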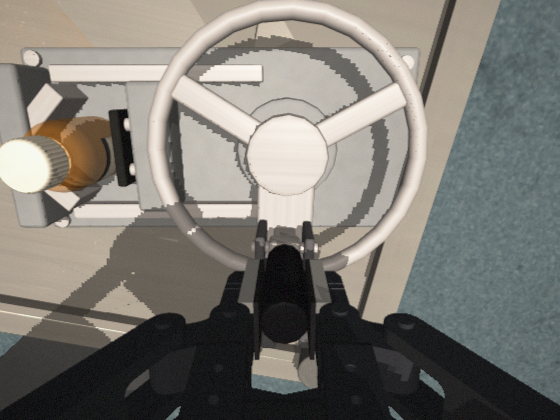

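View pics/s20.png

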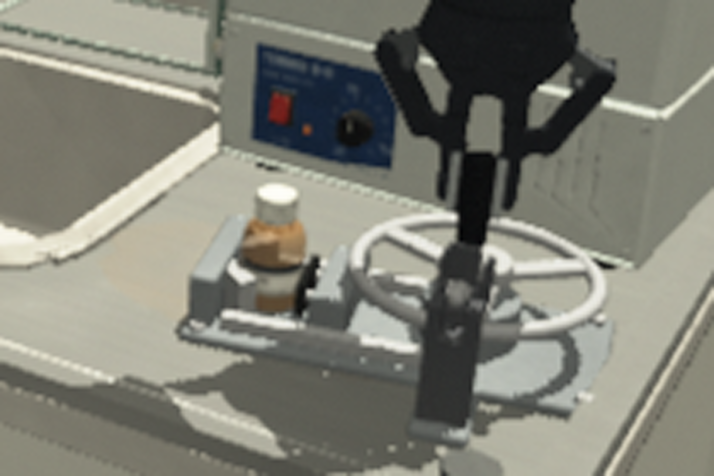

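```bash

python3 -m jog '[[0.1,-1.36,0,0,1],[0.62,-1.22,0,0,1],[0.98,-0.98,0,0,1],[1.22,-0.62,0,0,1],[1.36,-0.21,0,0,1]]' | sed -n '2p;4p'
python3 -m jog '[[0,0,0,0,1],[0,0,0,0,1]]'| sed -n '2p;4p'
python3 -m jog '[[1.36,0.21,0,0,1],[1.22,0.62,0,0,1],[0.98,0.98,0,0,1],[0.62,1.22,0,0,1],[0.21,1.2,0,0,1]]' | sed -n '2p;4p'
python3 -m jog '[[0,0,0,0,1],[0,0,0,0,1]]'| sed -n '2p;4p'
python3 -c "
from plan import *
print(vp())
cv2.imwrite('pics/w21.png',r.capture('wrist')[:,:,::-1])
b=r.capture('scene')[:,:,::-1]
cv2.imwrite('pics/s21.png',cv2.resize(b[160:300,280:490],None,fx=3.4,fy=3.4,interpolation=cv2.INTER_CUBIC))
"
```

```text
position: [551.3, -214.2, 115.0]
contact_force: [-2.6, -3.9, 6.5]
position: [552.1, -214.3, 114.9]
contact_force: [1.8, 4.8, 8.3]
position: [603.1, -247.7, 114.9]
contact_force: [-4.2, 1.9, 10.5]
position: [603.1, -249.0, 115.0]
contact_force: [2.4, -1.1, 6.1]
[ 44.25529365   0.98821251 114.96799348]
```

View pics/w21.png

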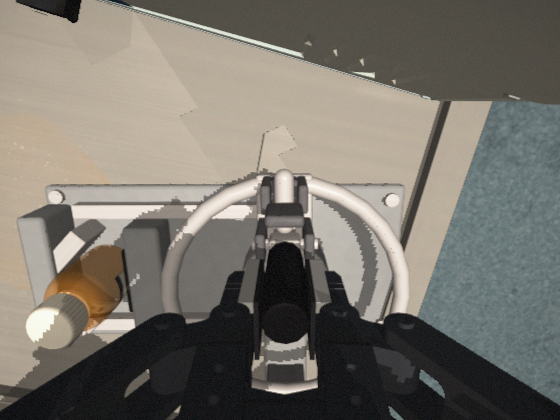

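View pics/s21.png

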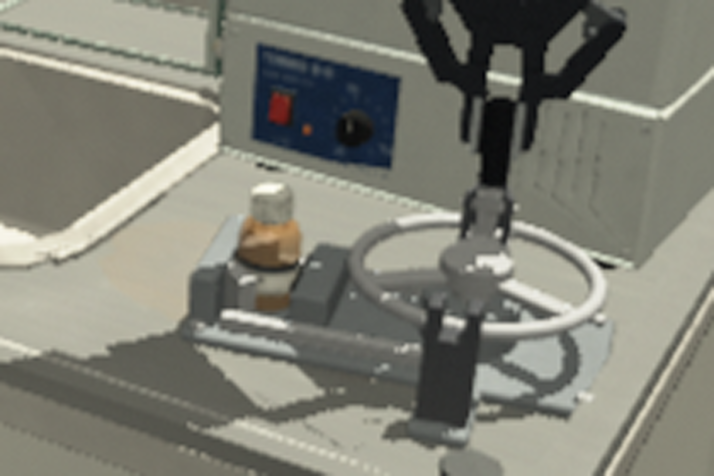

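```bash

python3 -m jog '[[0,0,0,0,0.8],[0,0,0,0,0.5],[0,0,0,0,0.5],[0,0,0,0,0.5],[0,0,-1,0,0.5]]' | sed -n '2p;4,5p'
python3 -m jog '[[0,0,-3,0,0.5],[0,0,-4,0,0.5],[-3,0,-3,0,0.5],[-4,0,0,0,0.5],[-4,0,0,0,0]]'| sed -n '2p;4p'
python3 -m jog '[[-3,0,0,0,0],[0,0,0,0,0],[0,0,0,0,0],[0,0,0,0,0]]'| sed -n '2p;4p'
python3 -c "
from plan import *
print(vp())
p=r.camera_params('wrist')
a=r.capture('wrist')[:,:,::-1].copy()
for P in [(0,129,86),(45,0,150),(65,0,103),(0,0,64)]:
    print(P,proj(p,w(P)))
cv2.imwrite('pics/w22.png',a)
b=r.capture('scene')[:,:,::-1]
cv2.imwrite('pics/s22.png',cv2.resize(b[160:300,280:490],None,fx=3.4,fy=3.4,interpolation=cv2.INTER_CUBIC))
b=r.capture('top')[:,:,::-1]
cv2.imwrite('pics/t22.png',b)
"
```

```text
position: [601.2, -247.5, 122.2]
contact_force: [-0.8, -0.1, -1.2]
finger_gap: 42.3
position: [494.2, -270.0, 225.8]
contact_force: [-0.1, 0.4, 0.1]
position: [466.0, -275.9, 224.3]
contact_force: [0.4, 0.2, 0.3]
[-95.434581     2.03595928 224.34366938]
(0, 129, 86) [106.07879885  66.88828521]
(45, 0, 150) [288.0321715  -37.56577862]
(65, 0, 103) [287.20374227 -48.28699346]
(0, 0, 64) [286.75749854  68.69170386]
```

View pics/w22.png

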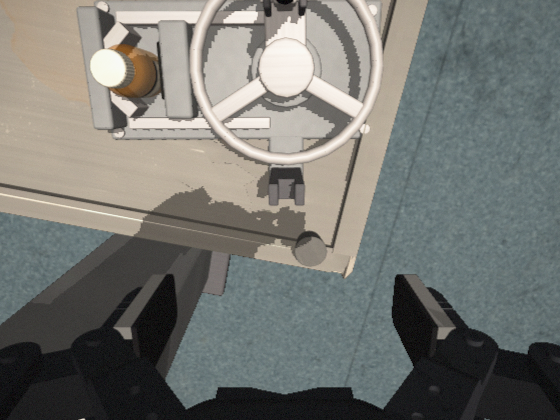

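View pics/s22.png

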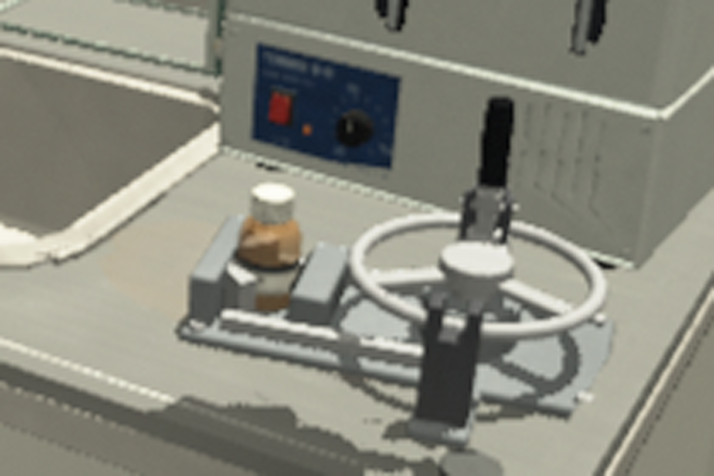

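View pics/t22.png

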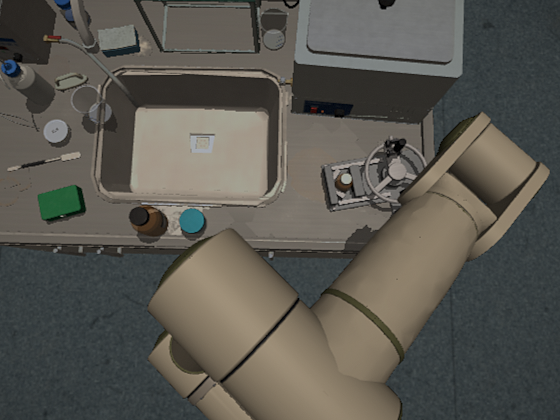

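```bash

python3 -m jog '[[3,-1,0,0,0],[3,-1,0,0,0],[2,-1,0,0,0],[0,0,0,0,0],[0,0,0,0,0]]'| sed -n '2p;4p'
python3 -c "
from plan import *
print(vp())
p=r.camera_params('wrist')
a=r.capture('wrist')[:,:,::-1].copy()
for P in [(0,129,86),(45,0,150),(65,0,103),(0,0,64),(0,109,35),(-48,168,42),(48,168,42)]:
    print(P,proj(p,w(P)))
cv2.imwrite('pics/w23.png',cv2.resize(a[40:280,60:400],None,fx=2.3,fy=2.3,interpolation=cv2.INTER_CUBIC))
"
```

```text
position: [538.9, -229.6, 223.1]
contact_force: [-0.6, -0.8, -0.2]
[-14.75146954  32.79802679 223.09781597]
(0, 129, 86) [160.24270641 177.59479884]
(45, 0, 150) [342.18090323 123.81709909]
(65, 0, 103) [333.13580663  88.7306431 ]
(0, 0, 64) [324.1402208  172.07467928]
(0, 109, 35) [200.40181123 165.80767387]
(-48, 168, 42) [138.40738983 218.57636532]
(48, 168, 42) [125.39930148 111.24730561]
```

View pics/w23.png

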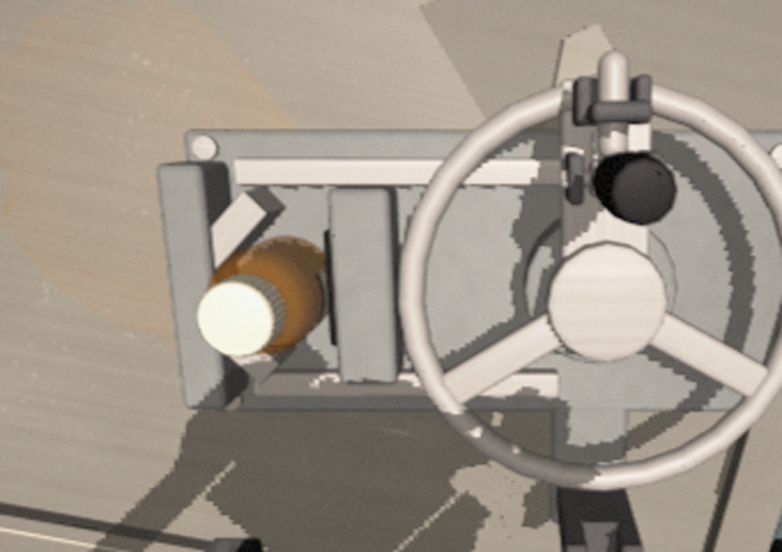

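```bash
python3 -m jog '[[0,0,0,0,0],[0,0,0,0,0]]'|head -2; python3 -c "
from workcell import r
print(r.sign_off())"
```

```text
time: 21.45
position: [537.6, -231.1, 223.8]
the job is handed in; nothing more can be done
None
```

I stood the small bottle in the open vise, about 10 mm short of the V, and let go. Then I swung the handle up, pushed the latch bolt home and cranked the wheel clockwise to about 9.4 rad. I let go, backed off, and handed the job in at about 21.5 s of the 72 s.

- **Final pictures:** the bottle stands upright against both V faces, with only a thin strip of the pad still showing. The handle is up with the tab at its home position, and the wheel is at 9.4 rad by the handle's position. The gripper is clear, at about 0 N.
- **Bystanders:** none of my moves touched them. The big bottle and jar are where they were at the start in the last top picture, but the arm hid the stopper there, so I only have wrist views of it.
- **Disagreements:** the top and wrist cameras differed by about 3 to 5 mm on where the vise and bottle stand. I used a value in between to place the bottle. The contact forces at the handle then agreed with the wrist camera.
- **Handle angle:** after the first swing the handle measured only about 1.4 rad, and about 1.46 rad once latched. That is above the required 1.3 and fits the stated play.
- **Tab push:** the tab stopped dead at the end of its travel at about 56 N, which was more force than needed.
- **Not measured:** the pad's depth and the bolt's travel are judged from pictures and the wheel angle.

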